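Load a battery module in the test dock and set its dial by four clicks

ROBOT

A 7-joint arm with a two-finger parallel gripper is mounted at the origin on the work surface. World frame = base frame: x ahead of the robot, y to its left, z up, the work surface at z = 0. Lengths are in mm, angles in degrees, forces in N, time in s.
With the tool pointing down it reaches from about 425 to 975 mm from the base axis. Payload 16.7 kg.
Tool frame: the origin (TCP) lies on the centre line of the jaws, within the pads' length; the fingertips stand 25 mm ahead of it and the grasp point (between the pads) lies 6 mm ahead of it; z points along the fingers, y is the direction in which the jaws open and shut (so a half turn about z gives the same grasp; the last joint's range is limited). The gripper opens to 85 mm and grips with 20 to 120 N. Pads are 22 mm wide; open, the fingers measure 114 mm over their backs; the gripper's body (76 mm by 85 mm) begins 54 mm behind the grasp point. The pads swing forward as they close: fully open they stand 13 mm farther back than shut.
Start: joints at [62.939, 24.414, 4.234, 92.017, -1.954, 63.644, -3.845], TCP at [214.094, -640.11, 234.602] pointing down, gripper open.
Joint ranges: [-163.25, 163.25], [-28.42, 122.38], [-70.27, 78.77], [12.13, 141.07], [-58.53, 238.53], [9.26, 117.41], [-156.51, 156.51]. Speed limits (degrees/s): [108.29, 108.29, 136.94, 136.94, 172.46, 172.46, 172.46].

INTERFACE

Orientations are given as [roll, pitch, yaw] about the fixed x, y, z axes, in that order (R = Rz(yaw) Ry(pitch) Rx(roll)).
In Python, from workcell import bot gives the robot as it stands.
- The arm moves only by the shell command python3 -m inch 'ROWS' [FORCE]. ROWS is a JSON object of lists of equal length, an entry for each row: "turn": the turn, a rotation vector about the tool's x, y, z in rad, a list of three; "slide": the shift along the tool's x, y, z in units of 30 mm (1.0 is 30 mm), a list of three; "fingers": the finger opening in mm, from 0 to 85.4. A call has 1 to 5 rows; each row shifts and turns the commanded pose from where the row before left it, along the tool's axes as they then stand; what a row does not reach is not made up. A row lasts 1/10 s, in which the tool goes at most 50 mm and 8.59 degrees, less where a joint would pass 70% of its speed; a pose out of reach is approached as far as the arm can. A call is refused whole if a number of a shift passes 1 or a number of a turn 0.15, either way. A call with a gripper value outside its range is refused whole. The fingers move at their own pace and stop on an object; FORCE is the grip in N (left out, the last holds). Time passes only in rows, so rows that do not move let the fingers close. It gives the time, the measured TCP pose, the force and the opening at its end, in the units of the state.
- bot.sense(): the state, without advancing time (a new reading comes with each control period).
- bot.capture(name): name is "side" or "top" or "wrist"; returns the picture (384x512x3 uint8, blue, green, red); there is no depth.
- bot.camera_params(name): a dict with "vfov" (degrees; the focal length in pixels is half the picture's height over the tangent of half this angle, whatever the lens; pixels are square), "cx", "cy" (the principal point, pixels), "distortion" ([k1, k2, p1, p2, k3] as OpenCV has them; the pictures are not rectified), "xyz" and "attitude" of the camera in the world. Camera axes: x right, y down, z forward; pixel columns grow to the right and rows downward; lengths in mm; the calibration is good to about 2 mm. A picture is of the moment at which its call begins: read the wrist's pose just before it. camera_params takes no time and is no camera call; for the wrist camera it gives the pose at the moment of the call.
- bot.job_done(): hands the job in, once; it reports no verdict.
The state is a dict: "time": time; "joint_pos": joint angles; "dq": joint speeds; "tau": joint torques, N m; "tcp_pos": TCP position; "ee_rot": TCP orientation; "ft_force": force on the tool from outside, world axes, zero at the start; "torque": the same for the moment, N m; "opening": finger opening in mm.
Only numpy, scipy, OpenCV 4.12 (cv2) and the standard library are available. Lean on these libraries where they do the work, as an engineer would, in place of code of your own. Each camera call takes 0.05 s, during which the arm holds its last target. There are 200 camera calls.

TASK

Load the black battery module into the test dock: hook its copper end under the dock's orange lip, then swing the other end down until the module lies flat in the pocket. Then turn the knob on the blue box four clicks clockwise (seen from above) and let go of it. Leave everything else on the bench where it is.

Things in the scene. Friction and masses are not known exactly. Their poses are not given: they have to be found in the camera images.
- pack: black battery module, a rigid block 150 (x) x 56 (y) x 32 (z) mm, 0.3 to 0.65 kg, lying flat on the table with a copper-coloured end at its -x end (this end starts out roughly towards the robot) and a green stripe near its +x end. Origin: centre of the underside; z is up. Grip it across its 56 mm width, near the middle of its length, where the dock has no side walls.
- pack_nose (a point): middle of the lower edge of the module's copper end: 75 mm from the module's origin towards its -x
- dock: the test dock, fixed: a grey slab 210 x 130 mm, 18 mm high, with a pocket 158 mm long on top; x along the pocket (lip at -x, the robot's side), z up; origin under the slab. A pack cannot slide in level over the end stop: it enters tilted, copper end lower by about 15 degrees, goes under the lip, and is then swung down flat in front of the stop.
- dock_seat (a point): centre of the pocket floor, on the slab's top, 18 mm above the table; axes as the dock's. Seated, the module's origin lies here (within the pocket's play: it is 8 mm longer and, at the cheeks, 6 mm wider than the module) with its axes along the dock's.
- dock_lip (a point): middle of the free lower edge of the orange lip: 63 mm from dock_seat towards -x and 42 mm above the floor. The lip is 90 mm wide, 6 mm thick and overhangs by 16 mm from a wall whose inner face is at x = -79 mm. Black side cheeks only beside the lip, x = -79 to -40 mm, 42 mm high, 62 mm apart inside, 78 mm outside; elsewhere the sides are open.
- dock_stop (a point): middle of the top inner edge of the orange end stop: 79 mm from dock_seat towards +x, 14 mm above the floor; the stop is 50 mm wide and 10 mm thick
- dial_box: blue box, fixed, 120 x 120 x 45 mm, with the knob on top; origin: centre of its underside. It sits between the dock and the module
- dial_grip (a point): point on the axis of the black knob, 83 mm above the table. The knob is a round skirt, diameter 72 mm, with a bar grip across it: 66 mm long (this point's x), 16 mm thick (y); the bar's top is 12 mm above this point, the skirt's top 22 mm below. A white line on the bar marks its -x half. Axes turn with the knob, z up; it may point anywhere at the start.
- dial (a joint): angle of the knob in rad, 0 at the start, growing clockwise as seen from above; endless, no stops. It has 12 clicks a turn: one click is 30 degrees (0.524 rad), and released it springs to the nearest click. Passing a click takes about 0.06 N m. Four clicks is 2.094.
- spare_pack: grey battery module with a red stripe and no copper end, 150 x 56 x 32, at the far side; a bystander. Origin: centre of its underside
- drive: aluminium hard drive, 147 x 102 x 26; a bystander at the far side. Origin: centre of its underside
- adapter: black power adapter brick, 120 x 55 x 32; a bystander on the left. Origin: centre of its underside
- driver: screwdriver, 190 long; a bystander on the right near the robot
- tape: cardboard-brown tape roll lying flat, diameter 100, 45 high; a bystander on the left. Origin: centre of its underside
- meter: yellow multimeter lying on its back, 170 x 85 x 44; a bystander on the right. Origin: centre of its underside
There are look-alikes about, which are no part of the job. Leave any pink look-alike of the pack alone.

How it is judged (in metres and radians):
On the way, in this order (a step that is already met when the one before it is completed fails the run):
1. the module lies flat in the dock, copper end under the lip (x of pack_nose in the frame of dock_seat below -0.062 m and x of pack in the frame of dock_seat between -0.008 and 0.008 m and y of pack in the frame of dock_seat between -0.008 and 0.008 m and z of pack in the frame of dock_seat between -0.003 and 0.004 m and angle between pack's own z axis and vertical below 0.06 rad), for 0.2 s.
2. the knob stands four clicks clockwise of its start (value of joint dial between 1.924 and 2.264 rad), for 0.2 s.
At the end, for the whole second after the job is handed in: The module rests flat (within 3.4 degrees) on the pocket floor (within 4 mm), copper end under the lip, centred within 8 mm along and across the pocket; the knob stands at rest four clicks (2.094 rad, within 0.17) clockwise of its start (all of step 1 and all of step 2 and linear speed of pack below 0.01 m/s and velocity of joint dial between -0.05 and 0.05 rad/s); the robot touches nothing.
It fails at once if another thing on the bench was shoved more than 30 mm (distance of any of spare_pack, drive, adapter, driver, tape, meter from where it was at the start of the episode above 0.03 m).
It also fails if it takes over 72 s, if anything falls off the work surface, if the arm or the gripper's body presses on something with over 40 N, if the wrist force passes 120 N, or if a joint passes its speed limit or range.

## Working session

There is one attempt and no reset: what is moved stays moved. The work goes in short steps, Python scripts to look and compute and a shell command to move; the robot and the scene stay as the last step left them, time stands still between calls to the robot, and variables do not carry over. Pictures are saved under pics/ and viewed, about 8 in all and at most 12, crops included, and the job is handed in when it is done.

```bash
mkdir -p pics; ls
python3 - <<'E'
from workcell import bot
import cv2
print(bot.sense())
for n in("top","side"):
    print(n,bot.camera_params(n)); cv2.imwrite(f"pics/{n}0.png",bot.capture(n))
E
```

```text
pics
{'time': 0.0, 'joint_pos': array([62.94003171, 24.44976672,  4.23078637, 92.05430792, -1.95455348,
       63.64335644, -3.84499056]), 'dq': array([-0.09144602, -0.14273716,  0.00176428,  0.05929356,  0.03458679,
        0.00780527,  0.00649347]), 'tau': array([ 1.15304287e-03, -9.49797034e+01,  3.76135737e+00, -4.63515401e+01,
        1.91758666e-02,  1.01046191e-02,  3.24655929e-07]), 'tcp_pos': array([ 213.96225011, -639.74486495,  233.89303719]), 'ee_rot': array([-1.79924855e+02,  4.66846433e-03,  1.84920847e+01]), 'ft_force': array([1.10949563, 0.94200199, 0.54439921]), 'torque': array([-0.03491496, -0.04467996, -0.00744524]), 'opening': 85.07143384338184}
top {'vfov': 43.82120296870215, 'cx': 249.2752240975823, 'cy': 195.18567460189874, 'distortion': array([-0.03753538,  0.        ,  0.        ,  0.        ,  0.        ]), 'xyz': array([ 206.07521835,    9.3140631 , 1820.50700983]), 'attitude': array([-169.80001979,   -0.8965284 ,  -88.54190244])}
side {'vfov': 51.998351697492, 'cx': 258.0009242362221, 'cy': 197.94394885757757, 'distortion': array([0.04517228, 0.        , 0.        , 0.        , 0.        ]), 'xyz': array([ 466.02950722, -905.46212508,  847.88076673]), 'attitude': array([-131.3950241 ,    0.50422052,   -4.36866263])}
```

View pics/top0.png

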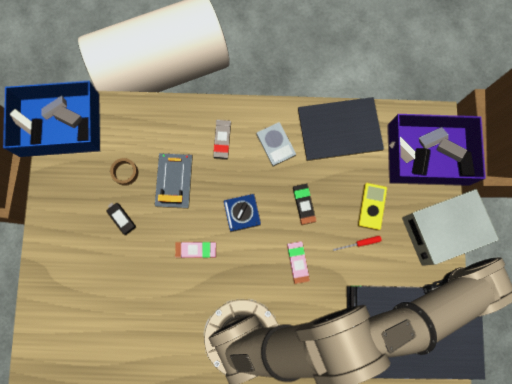

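View pics/side0.png

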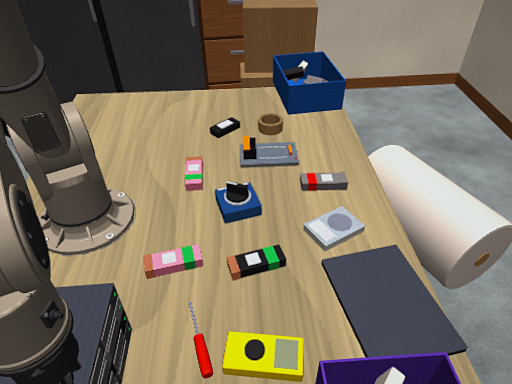

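Top view: the black module is at (304,203), with copper at the bottom (305,220) and green at (302,190). Pink look-alikes are at (196,250) and (298,262), and the black adapter with no copper is at (121,218). The dock is at (174,180) and the knob at (242,211). The crop below is to confirm the module and to get fits.

```bash
cat > h.py <<'E'
import numpy as np,cv2
from scipy.spatial.transform import Rotation as Rn
from workcell import bot
def cam(n):
    p=bot.camera_params(n); f=192/np.tan(np.radians(p['vfov']/2))
    K=np.array([[f,0,p['cx']],[0,f,p['cy']],[0,0,1]]); return K,p['distortion'],np.array(p['xyz']),Rn.from_euler('xyz',p['attitude'],degrees=True).as_matrix()
def rays(c,uv):
    K,d,t,R=c; u=cv2.undistortPoints(np.float64(uv).reshape(-1,1,2),K,d).reshape(-1,2)
    return np.c_[u,np.ones(len(u))]@R.T
def onz(c,uv,z):
    r=rays(c,uv); return c[2]+r*((z-c[2][2])/r[:,2])[:,None]
def proj(c,X):
    K,d,t,R=c; Y=(np.float64(X).reshape(-1,3)-t)@R
    return cv2.projectPoints(Y,np.zeros(3),np.zeros(3),K,d)[0].reshape(-1,2)
def tri(c1,u1,c2,u2):
    A=[];b=[]
    for c,u in((c1,u1),(c2,u2)):
        r=rays(c,u)[0]; r/=np.linalg.norm(r); P=np.eye(3)-np.outer(r,r); A.append(P); b.append(P@c[2])
    return np.linalg.lstsq(np.vstack(A),np.hstack(b),rcond=None)[0]
def blobs(im,lo,hi,box,amin=8):
    m=cv2.inRange(cv2.cvtColor(im,cv2.COLOR_BGR2HSV),np.array(lo),np.array(hi)); x0,y0,x1,y1=box
    z=np.zeros_like(m); z[y0:y1,x0:x1]=m[y0:y1,x0:x1]
    n,l,s,c=cv2.connectedComponentsWithStats(z)
    return [(c[i].round(1),s[i].tolist(),(l==i)) for i in range(1,n) if s[i,4]>=amin]
E
python3 - <<'E'
from h import *
T=cv2.imread('pics/top0.png');S=cv2.imread('pics/side0.png');ct=cam('top');cs=cam('side')
def show(nm,im,c,lo,hi,box,z,amin=8):
    for cc,s,m in blobs(im,lo,hi,box,amin): print(nm,cc,s,onz(c,[cc],z)[0].round(1))
O=((3,100,80),(28,255,255)); G=((50,150,60),(75,255,255))
show('T green',T,ct,*G,(285,175,325,230),32); show('T cop',T,ct,(3,80,60),(15,255,255),(285,205,325,230),32,20)
show('S green',S,cs,*G,(225,240,290,280),32); show('S cop',S,cs,(3,80,60),(15,255,255),(220,245,290,280),20,20)
show('T lip/stop',T,ct,(8,180,120),(28,255,255),(150,145,200,215),60); show('S lip',S,cs,(8,180,120),(28,255,255),(230,125,305,170),60)
show('T knobwhite',T,ct,(0,0,150),(180,80,255),(225,195,262,232),95,1)
cr=[cv2.resize(T[a:a+70,b:b+60],None,fx=4,fy=4,interpolation=cv2.INTER_CUBIC) for a,b in((170,275),(147,145),(180,212))]
cr2=[cv2.resize(S[a:a+60,b:b+80],(240,180),interpolation=cv2.INTER_CUBIC) for a,b in((230,215),(118,228),(168,198))]
cv2.imwrite('pics/crops.png',np.vstack([np.hstack(cr),np.hstack(cr2)]))
E
```

```text
T green [301.3 193. ] [294, 189, 15, 9, 102] [ 542.6 -208.9   32. ]
T cop [307.7 219.4] [300, 215, 17, 10, 114] [ 441.7 -233.8   32. ]
S green [271.2 257.1] [262, 246, 18, 24, 250] [ 546.3 -223.6   32. ]
S cop [233.6 267.3] [227, 255, 14, 25, 237] [ 444.7 -239.9   20. ]
T lip/stop [173.6 159.3] [169, 159, 11, 2, 15] [653.6 280.4  60. ]
T lip/stop [169.1 198.3] [159, 195, 22, 7, 117] [503.2 289.1  60. ]
S lip [246.  142.5] [243, 136, 7, 14, 93] [507.2 291.   60. ]
S lip [289.6 149.4] [288, 145, 4, 10, 24] [657.4 233.8  60. ]
T knobwhite [242. 195.] [242, 195, 1, 1, 1] [517.1  17.   95. ]
T knobwhite [238. 196.] [238, 196, 1, 1, 1] [513.   31.5  95. ]
T knobwhite [238.3 201.3] [238, 201, 2, 2, 3] [493.3  29.8  95. ]
T knobwhite [241.5 201. ] [241, 201, 2, 1, 2] [494.7  18.2  95. ]
T knobwhite [227.9 214.6] [225, 202, 7, 26, 67] [443.1  66.3  95. ]
T knobwhite [241.3 214.1] [231, 203, 22, 20, 76] [446.3  17.5  95. ]
T knobwhite [239.7 213.6] [238, 210, 5, 8, 18] [448.   23.4  95. ]
T knobwhite [225. 213.] [225, 213, 1, 1, 1] [448.7  77.   95. ]
T knobwhite [226.  217.5] [226, 217, 1, 2, 2] [432.3  72.8  95. ]
T knobwhite [228.  226.5] [228, 226, 1, 2, 2] [399.6  64.5  95. ]
T knobwhite [229. 230.] [229, 230, 1, 1, 1] [386.9  60.4  95. ]
```

View pics/crops.png

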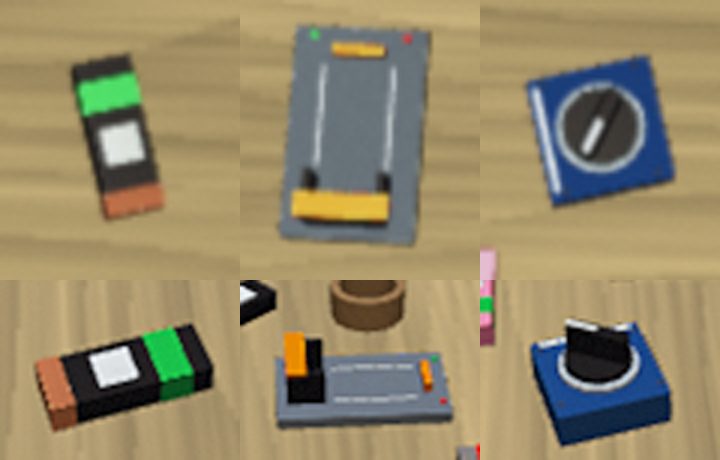

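The crop confirms the target: a black block with a copper end nearest the robot and a green stripe at the far end. Next I move above it.

```bash
python3 -m inch '{"slide":[[0.5,-0.4,0],[0.94,-0.74,0],[0.94,-0.74,0],[0.94,-0.74,0],[0.94,-0.74,0]],"turn":[[0,0,0],[0,0,0],[0,0,0],[0,0,0],[0,0,0]],"fingers":[85,85,85,85,85]}' 60
python3 -m inch '{"slide":[[0.94,-0.74,0],[0.94,-0.74,0],[0.94,-0.74,0],[0.94,-0.74,0],[0.94,-0.74,0]],"turn":[[0,0,0],[0,0,0],[0,0,0],[0,0,0],[0,0,0]],"fingers":[85,85,85,85,85]}'
python3 -m inch '{"slide":[[0.94,-0.74,0],[0.94,-0.74,0],[0.94,-0.74,0],[0.94,-0.74,0],[0.4,-0.3,0]],"turn":[[0,0,0],[0,0,0],[0,0,0],[0,0,0.04],[0,0,0.04]],"fingers":[85,85,85,85,85]}'
python3 - <<'E'
from h import *
c=cam('wrist');im=bot.capture('wrist');cv2.imwrite('pics/w1.png',im);s=bot.sense();print(s['time'],s['tcp_pos'],s['ee_rot'],c[2],bot.camera_params('wrist')['attitude'],proj(c,[[490,-222,32]]))
E
```

```text
time: 0.6
tcp_pos: [304.2, -501.9, 234.4]
ee_rot: [-180.0, -0.0, 18.5]
ft_force: [0.9, 0.5, 0.4]
opening: 85.1
time: 1.1
tcp_pos: [402.4, -351.9, 234.6]
ee_rot: [-180.0, 0.0, 18.5]
ft_force: [0.2, -0.3, 0.1]
opening: 84.9
time: 1.6
tcp_pos: [491.1, -218.0, 234.6]
ee_rot: [-180.0, -0.0, 14.1]
ft_force: [-0.8, 0.8, -0.2]
opening: 85.1
1.65 [ 491.87336742 -217.0994467   234.56600433] [-1.79940512e+02 -5.14467262e-02  1.39592254e+01] [ 572.26518057 -198.43322277  374.38276237] [ 1.60994478e+02  7.27198914e-02 -7.60130335e+01] [[263.46792495 162.05198107]]
```

View pics/w1.png

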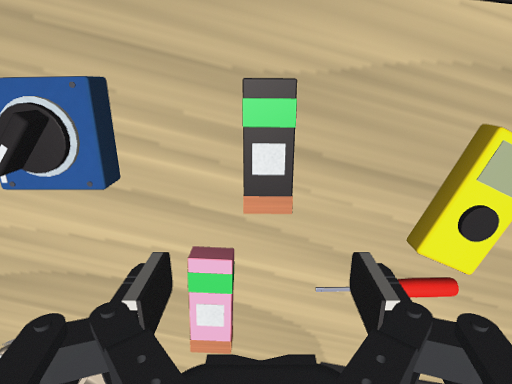

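The wrist view shows the pack's top face at rows 78–213, cols 243–297, the knob at (35,135), and the pink look-alike at (211,300), close to the gripper's left finger. I measure the pack from its top-face corners.

Run:
```python
from h import *
im=cv2.imread('pics/w1.png');c=cam('wrist')
g=cv2.cvtColor(im,cv2.COLOR_BGR2HSV)
m=((g[...,2]<90)|cv2.inRange(g,np.array((50,130,60)),np.array((75,255,255))).astype(bool)|cv2.inRange(g,np.array((0,110,60)),np.array((12,255,255))).astype(bool)|(g[...,1]<25)).astype(np.uint8)
z=np.zeros_like(m);z[70:222,235:305]=m[70:222,235:305];z=cv2.morphologyEx(z,cv2.MORPH_CLOSE,np.ones((5,5)))
k=max(cv2.findContours(z,0,1)[0],key=cv2.contourArea)
P=onz(c,cv2.approxPolyDP(k,5,True).reshape(-1,2),32);print(cv2.approxPolyDP(k,5,True).reshape(-1,2).tolist(),P.round(1))
W=onz(c,k.reshape(-1,2),32)[:,:2];r=cv2.minAreaRect(W.astype(np.float32));print(r)
```

```text
[[244, 78], [244, 212], [291, 213], [296, 79]] [[ 571.6 -180.2   32. ]
 [ 427.2 -213.6   32. ]
 [ 439.3 -267.3   32. ]
 [ 583.6 -232.    32. ]]
((505.2544860839844, -222.7984619140625), (149.79986572265625, 56.82914352416992), 13.61728572845459)
```

```bash
python3 -m inch '{"slide":[[0.2,0.15,0.5],[0.18,0.14,1],[0,0,1],[0,0,1],[0,0,1]],"turn":[[0,0,0.01],[0,0,0],[0,0,0],[0,0,0],[0,0,0]],"fingers":[85,85,85,85,85]}' 60
python3 -m inch '{"slide":[[0,0,0.8],[0,0,0.5],[0,0,0.2],[0,0,0]],"turn":[[0,0,0],[0,0,0],[0,0,0],[0,0,0]],"fingers":[85,85,85,85]}'
python3 - <<'E'
from h import *
s=bot.sense();print(s['tcp_pos'],s['ee_rot'])
a=np.radians(s['ee_rot'][2]);d=np.array([505.3,-222.8])-s['tcp_pos'][:2]
print('tool units',(d[0]*np.cos(a)+d[1]*np.sin(a))/30,(d[0]*np.sin(a)-d[1]*np.cos(a))/30,(s['tcp_pos'][2]-28)/30)
E
```

```text
time: 2.15
tcp_pos: [501.8, -228.5, 97.5]
ee_rot: [-180.0, 0.0, 13.3]
ft_force: [1.2, -0.3, 0.2]
opening: 84.8
time: 2.55
tcp_pos: [502.4, -228.0, 54.1]
ee_rot: [-180.0, 0.0, 13.3]
ft_force: [0.5, -0.8, -0.1]
opening: 85.1
[ 502.40967392 -227.97326901   54.11273738] [-1.79970614e+02  4.89689292e-02  1.33199709e+01]
tool units 0.13348120914078074 -0.14560672781903058 0.8704245794804915
```

```bash
python3 -m inch '{"slide":[[0.13,-0.15,0.4],[0,0,0.4],[0,0,0.06],[0,0,0]],"turn":[[0,0,0],[0,0,0],[0,0,0],[0,0,0]],"fingers":[85,85,85,85]}' 60
python3 -m inch '{"slide":[[0,0,0],[0,0,0],[0,0,0],[0,0,0],[0,0,0]],"turn":[[0,0,0],[0,0,0],[0,0,0],[0,0,0],[0,0,0]],"fingers":[40,40,40,40,40]}' 70
python3 -m inch '{"slide":[[0,0,0],[0,0,0],[0,0,-0.3],[0,0,-0.6],[0,0,-1]],"turn":[[0,0,0],[0,0,0],[0,0,0],[0,0,0],[0,0,0]],"fingers":[40,40,40,40,40]}' 70
```

```text
time: 2.95
tcp_pos: [505.3, -222.4, 28.4]
ee_rot: [-180.0, 0.0, 13.3]
ft_force: [1.2, -0.2, 0.2]
opening: 84.9
time: 3.45
tcp_pos: [505.9, -222.9, 30.0]
ee_rot: [179.9, -0.0, 13.3]
ft_force: [-5.4, 2.2, 17.8]
opening: 51.9
time: 3.95
tcp_pos: [504.2, -222.0, 85.4]
ee_rot: [-179.9, 0.2, 13.3]
ft_force: [0.1, -0.6, -4.0]
opening: 51.2
```

```bash
python3 -m inch '{"slide":[[0,0,-1],[0,0,-1],[0,0,-1],[0.2,-0.4,-1],[0.28,-0.8,-0.9]],"turn":[[0,0,0],[0,0,0],[0,0,0],[0,0,0],[0,0,0]],"fingers":[40,40,40,40,40]}' 80
python3 -m inch '{"slide":[[0.28,-0.89,-0.8],[0.28,-0.89,-0.6],[0.28,-0.89,-0.3],[0.28,-0.89,0],[0.28,-0.89,0]],"turn":[[0,0,0],[0,0,0],[0,0,0],[0,0,0],[0,0,0]],"fingers":[40,40,40,40,40]}'
python3 -m inch '{"slide":[[0.28,-0.89,0],[0.28,-0.89,0],[0.28,-0.89,0],[0.28,-0.89,0],[0.28,-0.8,0]],"turn":[[0,0,0],[0,0,0],[0,0,0],[0,0,0],[0,0,0]],"fingers":[40,40,40,40,40]}'
python3 -m inch '{"slide":[[0.28,-0.8,0],[0.28,-0.6,0],[0,-0.3,0],[0,0,0],[0,0,0]],"turn":[[0,0,0],[0,0,0],[0,0,0],[0,0,0],[0,0,0]],"fingers":[40,40,40,40,40]}'
python3 - <<'E'
from h import *
im=bot.capture('wrist');cv2.imwrite('pics/w2.png',im);c=cam('wrist');np.save('w2.npy',np.array(c,dtype=object),allow_pickle=True);s=bot.sense();print(s['time'],s['tcp_pos'],s['ee_rot'],c[2])
E
```

```text
time: 4.45
tcp_pos: [510.7, -185.3, 234.6]
ee_rot: [180.0, -0.0, 13.2]
ft_force: [1.1, 0.4, -5.5]
opening: 51.1
time: 4.95
tcp_pos: [520.9, -43.4, 284.5]
ee_rot: [180.0, -0.0, 13.3]
ft_force: [-0.1, -0.0, -5.2]
opening: 50.8
time: 5.45
tcp_pos: [531.4, 93.6, 284.1]
ee_rot: [180.0, 0.0, 13.4]
ft_force: [-0.2, -0.2, -5.3]
opening: 50.8
time: 5.95
tcp_pos: [536.3, 144.8, 283.8]
ee_rot: [180.0, 0.0, 13.3]
ft_force: [-0.0, 0.1, -5.3]
opening: 50.6
6.0 [536.52064012 144.5592208  283.8636472 ] [1.79966488e+02 1.48281189e-02 1.32639682e+01] [618.04461667 163.2126227  423.59959241]
```

View pics/w2.png

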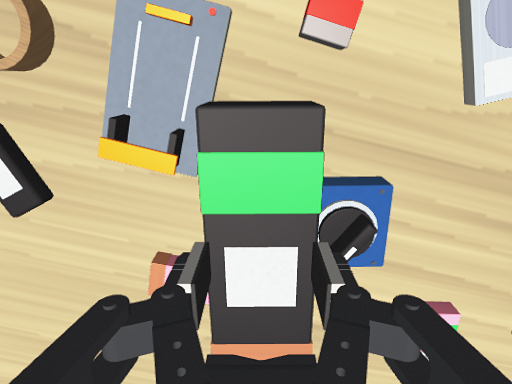

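Wrist view with the pack held centred: dock lip at (138,153), stop at (169,14), the pocket's white lines at (134,65) and (190,80), knob at (348,232) with its white mark at (350,255).

Run:
```python
from h import *
im=cv2.imread('pics/w2.png');c=cam('wrist')
def corners(m,eps=3):
    k=max(cv2.findContours(m.astype(np.uint8),0,1)[0],key=cv2.contourArea); return cv2.boxPoints(cv2.minAreaRect(k)), cv2.approxPolyDP(k,eps,True).reshape(-1,2)
for cc,s,m in blobs(im,(15,180,90),(30,255,255),(90,0,240,185),40):
    b,p=corners(m,2); print('orange',cc,s,p.tolist())
    for z in((66,60) if s[1]>100 else (32,18)): print(z,onz(c,p,z)[:,:2].round(1).tolist())
ax=[]
for cc,s,m in blobs(im,(0,0,215),(180,40,255),(105,5,225,130),30):
    y,x=np.nonzero(m);W=onz(c,np.c_[x,y],18)[:,:2]
    v=cv2.fitLine(W.astype(np.float32),2,0,.01,.01).ravel(); t=(W-v[2:])@v[:2]; ax.append((v[2:]+v[:2]*(t.max()+t.min())/2,v[:2]))
    print('line',cc,s,W.mean(0).round(1),np.degrees(np.arctan2(v[1],v[0])),np.ptp(t),ax[-1][0])
# knob white mark
for cc,s,m in blobs(im,(0,0,200),(180,40,255),(335,240,365,275),5):
    y,x=np.nonzero(m);W=onz(c,np.c_[x,y],95)[:,:2];v=cv2.fitLine(W.astype(np.float32),2,0,.01,.01).ravel();print('mark',cc,s,W.mean(0),np.degrees(np.arctan2(v[1],v[0])))
cr=np.hstack([cv2.resize(im[0:180,90:240],(450,540),interpolation=cv2.INTER_CUBIC),cv2.resize(im[170:275,310:400],(350,408))[:540] if 0 else cv2.copyMakeBorder(cv2.resize(im[170:275,310:400],(350,408),interpolation=cv2.INTER_CUBIC),0,132,0,0,0)])
cv2.imwrite('pics/w2c.png',cr)
```

```text
orange [155.8  11.2] [146, 3, 32, 19, 93] [[147, 3], [146, 12], [177, 21], [148, 12], [149, 6], [149, 10], [154, 5], [161, 7]]
32 [[669.0, 303.3], [659.8, 303.2], [658.5, 268.2], [660.3, 301.1], [666.5, 300.8], [662.5, 300.2], [668.7, 295.5], [668.4, 287.7]]
18 [[670.8, 308.3], [661.3, 308.2], [659.9, 272.0], [661.8, 306.0], [668.2, 305.7], [664.1, 305.1], [670.5, 300.2], [670.2, 292.1]]
orange [137.  155.7] [99, 137, 79, 38, 1522] [[100, 137], [99, 156], [174, 173], [177, 156]]
66 [[517.6, 326.9], [495.1, 326.5], [494.7, 238.4], [515.7, 237.9]]
60 [[515.9, 329.7], [493.0, 329.2], [492.6, 239.6], [514.0, 239.2]]
line [134.3  62. ] [128, 21, 14, 87, 290] [603.9 315.3] -1.3175663 100.3898095691818 [600.53733089 315.40135446]
line [189.8  78.2] [181, 36, 18, 86, 303] [600.6 247.2] -1.2252793 101.44035634463266 [598.94617028 247.27877003]
mark [349.9 252.5] [344, 247, 13, 13, 62] [455.45342152  16.25547348] -22.628471
```

View pics/w2c.png

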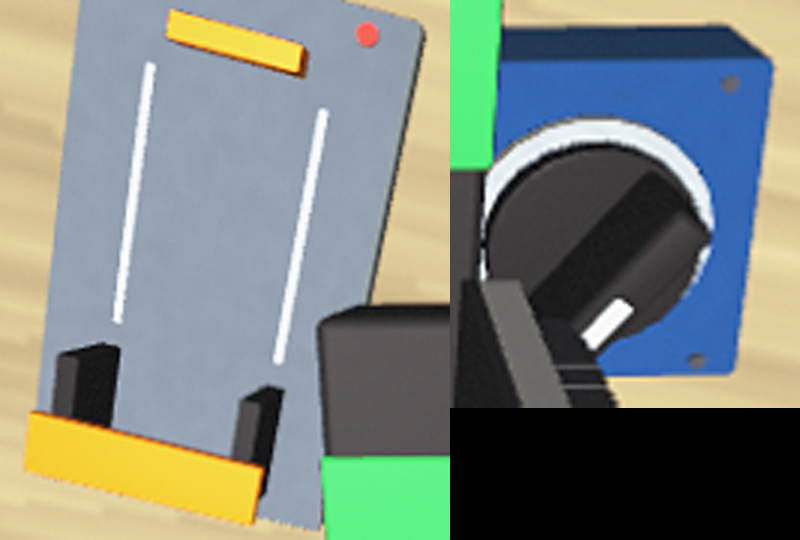

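Run:
```python
from h import *
im=cv2.imread('pics/w2.png');c=cam('wrist');s=bot.sense();t=s['tcp_pos'];R=Rn.from_euler('xyz',s['ee_rot'],degrees=True).as_matrix()
g=blobs(im,(50,130,60),(75,255,255),(180,100,340,225),500)[0]
k=cv2.approxPolyDP(max(cv2.findContours(g[2].astype(np.uint8),0,1)[0],key=cv2.contourArea),4,True).reshape(-1,2)
for z in (t[2]+4,t[2]+2): print('green in tool',k.tolist(),((onz(c,k,z)-t)@R).round(1).tolist())
T=bot.capture('top');S=bot.capture('side');cv2.imwrite('pics/top1.png',T);cv2.imwrite('pics/side1.png',S);ct=cam('top');cs=cam('side')
x=R[:,0]
for n,I,cc in(('top',T,ct),('side',S,cs)):
    p=proj(cc,[t+x*47+[0,0,3]])[0];print(n,'pred green',p)
    for b in blobs(I,(50,130,60),(75,255,255),tuple(int(v) for v in(max(p[0]-30,0),max(p[1]-30,0),p[0]+30,p[1]+30)),20): print(b[0],b[1],onz(cc,[b[0]],t[2]+4)[0],t+x*47)
# dock lines in top
for b in blobs(T,(0,0,170),(180,70,255),(155,150,195,210),8):
    print('top line',b[0],b[1],onz(ct,[b[0]],18)[0].round(1))
print('pred',proj(ct,[[600.5,315.4,18],[599,247.3,18],[505.8,283,66]]),proj(cs,[[600.5,315.4,18],[599,247.3,18],[580,281,18]]))
```

```text
green in tool [[323, 152], [198, 152], [201, 212], [319, 213]] [[54.1, 27.8, -4.0], [54.1, -26.6, -4.0], [25.8, -27.0, -4.0], [25.3, 27.8, -4.0]]
green in tool [[323, 152], [198, 152], [201, 212], [319, 213]] [[53.7, 28.2, -2.0], [53.7, -27.0, -2.0], [24.9, -27.4, -2.0], [24.4, 28.2, -2.0]]
top pred green [200.67139028 164.09158467]
side pred green [271.49651695 101.97720523]
[271.  106.9] [263, 98, 15, 19, 191] [577.61061888 124.00968989 287.8636472 ] [582.26683616 155.3427916  283.85148363]
top line [183.6 160.1] [170, 150, 25, 29, 428] [662.2 247.9  18. ]
top line [165. 170.] [165, 165, 1, 11, 11] [620.8 317.8  18. ]
top line [164.  181.5] [164, 177, 1, 10, 10] [575.3 319.   18. ]
pred [[165.3118366  175.13652354]
 [182.9232255  176.00592166]
 [170.53133705 197.37962941]] [[270.9742296  147.14238395]
 [272.46270911 157.81160329]
 [266.34696538 152.71557355]]
```

```bash
cat >> h.py <<'E'
SEAT=np.array([579.7,281.7,18.]);YAW=-1.3;H=29.5;DX=0.
def st():
    s=bot.sense();return s,s['tcp_pos'],Rn.from_euler('xyz',s['ee_rot'],degrees=True).as_matrix()
def goal(xn,zn,th):
    t=np.radians(th);e=np.array([np.cos(t),0,np.sin(t)]);n=np.array([-np.sin(t),0,np.cos(t)])
    Rd=Rn.from_euler('z',YAW,degrees=True).as_matrix()
    return SEAT+Rd@(np.array([xn,0,zn])+75*e+H*n-DX*e), Rd@np.column_stack([e,[0,-1,0],-n])
def go(xn,zn,th):
    s,t,R=st();p,G=goal(xn,zn,th)
    print('t',s['time'],'tcp',t.round(1),'F',s['ft_force'].round(1),'-> slide',(R.T@(p-t)/30).round(3),'turn',Rn.from_matrix(R.T@G).as_rotvec().round(3))
def nose():
    s,t,R=st();Rd=Rn.from_euler('z',YAW,degrees=True).as_matrix();o=t+R[:,0]*DX+R[:,2]*H
    return 'nose',(Rd.T@(o-75*R[:,0]-SEAT)).round(1),'origin',(Rd.T@(o-SEAT)).round(1),'tilt',np.degrees(np.arcsin(R[2,0])).round(1)
E
python3 -m inch '{"slide":[[0,0,0],[0,0,0],[0,0,0],[0,0,0],[0,0,0]],"turn":[[0,0,0.12],[0,0,0.135],[0,0.13,0],[0,0.13,0],[0,0,0]],"fingers":[40,40,40,40,40]}' 80
python3 - <<'E'
from h import *
im=cv2.imread('pics/w1.png')
# w1 camera pose from tool pose: same offset as now
s,t,R=st();c=cam('wrist');off=R.T@(c[2]-t);Rc=R.T@c[3]
R1=Rn.from_euler('xyz',[-179.94,-.05,13.96],degrees=True).as_matrix();t1=np.array([491.87,-217.10,234.57]);c1=(c[0],c[1],t1+R1@off,R1@Rc)
print(c1[2],'vs 572.27 -198.43 374.38')
g=blobs(im,(50,130,60),(75,255,255),(230,90,310,135),200)[0]
k=cv2.approxPolyDP(max(cv2.findContours(g[2].astype(np.uint8),0,1)[0],key=cv2.contourArea),4,True).reshape(-1,2)
a=np.radians(13.5);e=np.array([np.cos(a),np.sin(a)]);W=onz(c1,k,32)[:,:2]-[505.3,-222.8];print('green along pack',k.tolist(),(W@e).round(1))
go(-45,60,15)
E
```

```text
time: 6.6
tcp_pos: [534.2, 145.2, 283.6]
ee_rot: [179.9, -15.1, -1.2]
ft_force: [-1.0, -0.5, -4.1]
opening: 50.5
[ 573.37339459 -197.6965775   374.38278489] vs 572.27 -198.43 374.38
green along pack [[243, 98], [243, 126], [294, 127], [295, 98]] [55.  26.1 25.5 55.5]
t 6.6 tcp [534.2 145.2 283.6] F [-1.  -0.5 -4.1] -> slide [ 0.641 -4.587  5.609] turn [ 0.001 -0.002  0.002]
```

```bash
sed -i 's/DX=0\./DX=-.7/' h.py
python3 -m inch '{"slide":[[0.1,-0.5,0],[0.1,-0.95,0],[0.1,-1,0],[0.1,-1,0],[0.1,-0.8,0.4]],"turn":[[0,0,0],[0,0,0],[0,0,0],[0,0,0],[0,0,0]],"fingers":[40,40,40,40,40]}' 80
python3 -m inch '{"slide":[[0.14,-0.34,0.9],[0,0,1],[0,0,1],[0,0,0.7],[0,0,0]],"turn":[[0,0,0],[0,0,0],[0,0,0],[0,0,0],[0,0,0]],"fingers":[40,40,40,40,40]}' 80
python3 -m inch '{"slide":[[0,0,0],[0,0,0]],"turn":[[0,0,0],[0,0,0]],"fingers":[40,40]}' 80
python3 - <<'E'
from h import *
im=bot.capture('wrist');cv2.imwrite('pics/w3.png',im);S=bot.capture('side');cv2.imwrite('pics/side2.png',S)
cv2.imwrite('pics/v3.png',np.hstack([cv2.resize(im,(440,330)),cv2.resize(S[60:190,200:340],(355,330),interpolation=cv2.INTER_CUBIC)]))
go(-45,60,15);go(-45,5,15);print(nose())
c=cam('wrist');Rd=Rn.from_euler('z',YAW,degrees=True).as_matrix()
P=np.array([[79,25,14],[79,-25,14],[-63,45,48],[-63,-45,48],[20,34,0],[20,-34,0]])
print('pred stop corners, lip front, lines mid',proj(c,SEAT+P@Rd.T).round(1).tolist())
for b in blobs(im,(15,180,90),(30,255,255),(0,0,512,384),40): print('orange',b[0],b[1],cv2.boxPoints(cv2.minAreaRect(np.argwhere(b[2])[:,::-1].astype(np.float32))).round(0).tolist())
E
```

```text
time: 7.1
tcp_pos: [557.8, 274.5, 277.5]
ee_rot: [-179.9, -14.9, -1.3]
ft_force: [0.5, -0.7, -4.6]
opening: 50.6
time: 7.6
tcp_pos: [588.7, 280.5, 169.5]
ee_rot: [179.8, -14.6, -1.3]
ft_force: [-0.5, -0.7, -5.4]
opening: 50.5
time: 7.8
tcp_pos: [589.6, 282.7, 174.4]
ee_rot: [-179.9, -15.0, -1.3]
ft_force: [1.0, 1.1, -4.8]
opening: 50.5
t 7.9 tcp [589.5 282.7 174.4] F [ 0.1  0.1 -4.7] -> slide [-0.072  0.043  1.647] turn [-0.001  0.    -0.   ]
t 7.9 tcp [589.5 282.7 174.4] F [ 0.1  0.1 -4.7] -> slide [-0.547  0.044  3.418] turn [-0.001  0.    -0.   ]
('nose', array([-55.7,   1.3, 108.3]), 'origin', array([ 16.8,   1.3, 127.7]), 'tilt', np.float64(15.0))
pred stop corners, lip front, lines mid [[234.6, 141.2], [288.0, 141.2], [209.1, 303.9], [313.3, 304.0], [227.0, 202.3], [295.5, 202.3]]
```

View pics/v3.png

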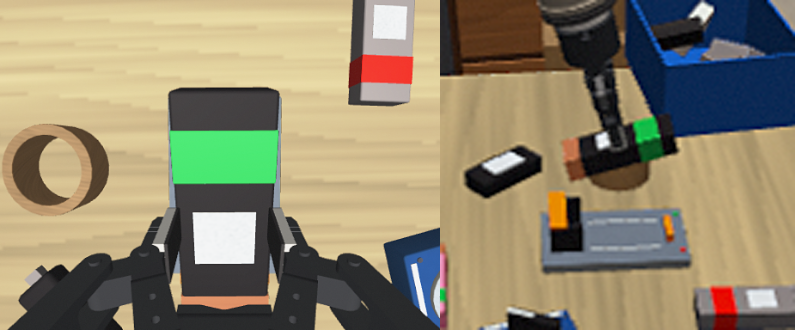

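The view shows the module held tilted, copper low, above the dock, with slim slab edges visible on both sides of it (cols ~197 and ~327). I use those edges as a lateral check.

Run:
```python
from h import *
im=cv2.imread('pics/w3.png');c=cam('wrist');Rd=Rn.from_euler('z',YAW,degrees=True).as_matrix()
h=cv2.cvtColor(im,cv2.COLOR_BGR2HSV)
slab=((h[...,0]>95)&(h[...,0]<125)&(h[...,1]>20)&(h[...,1]<110)&(h[...,2]>70)&(h[...,2]<190))
for r in range(120,240,15):
    L=[x for x in range(180,215) if slab[r,x]];Rr=[x for x in range(315,350) if slab[r,x]]
    o=[r,(L[0],L[-1]) if L else None,(Rr[0],Rr[-1]) if Rr else None]
    for x in ([L[0]-.5] if L else [])+([Rr[-1]+.5] if Rr else []): o.append(((onz(c,[[x,r]],18)[0]-SEAT)@Rd).round(1).tolist()[:2])
    print(o)
```

```text
[120, None, (324, 326), [100.8, -63.7]]
[135, (196, 197), (324, 326), [86.2, 64.4], [86.3, -63.9]]
[150, (196, 198), (323, 326), [71.6, 64.6], [71.7, -64.1]]
[165, (197, 197), (324, 326), [56.9, 63.8], [57.0, -64.3]]
[180, (197, 198), (323, 325), [42.1, 64.0], [42.2, -63.5]]
[195, (197, 199), (322, 325), [27.2, 64.2], [27.3, -63.7]]
[210, (197, 200), (321, 325), [12.2, 64.4], [12.3, -64.0]]
[225, (197, 203), (319, 325), [-2.9, 64.6], [-2.8, -64.2]]
```

```bash
python3 -m inch '{"slide":[[0,0.03,0.6],[-0.07,0,0.7],[0,0,0.35],[-0.13,0,0.5],[-0.13,0,0.5]],"turn":[[0,0,0],[0,0,0],[0,0,0],[0,0,0],[0,0,0]],"fingers":[40,40,40,40,40]}' 80
python3 -m inch '{"slide":[[-0.13,0,0.5],[0,0,0],[0,0,0]],"turn":[[0,0,0],[0,0,0],[0,0,0]],"fingers":[40,40,40]}' 80
python3 - <<'E'
from h import *
print(nose());go(-45,5,15);go(-60,4,15)
E
```

```text
time: 8.4
tcp_pos: [600.0, 281.4, 92.4]
ee_rot: [-180.0, -14.9, -1.3]
ft_force: [-0.4, 1.0, -5.0]
opening: 50.7
time: 8.7
tcp_pos: [599.8, 281.6, 77.7]
ee_rot: [180.0, -14.9, -1.2]
ft_force: [0.2, 0.0, -3.8]
opening: 50.3
('nose', array([-45.5,   0.3,  11.8]), 'origin', array([27. ,  0.4, 31. ]), 'tilt', np.float64(14.9))
t 8.7 tcp [599.8 281.6  77.7] F [ 0.2  0.  -3.8] -> slide [-0.045  0.012  0.217] turn [-0.     0.002  0.001]
t 8.7 tcp [599.8 281.6  77.7] F [ 0.2  0.  -3.8] -> slide [-0.537  0.012  0.12 ] turn [-0.     0.002  0.001]
```

```bash
python3 -m inch '{"slide":[[-0.05,0,0.22],[-0.2,0,-0.04],[-0.24,0,-0.06],[0,0,0],[0,0,0]],"turn":[[0,0,0],[0,0,0],[0,0,0],[0,0,0],[0,0,0]],"fingers":[40,40,40,40,40]}' 80
python3 - <<'E'
from h import *
print(nose());go(-68,3.5,15)
S=bot.capture('side');cv2.imwrite('pics/s4.png',cv2.resize(S[100:190,210:330],(800,600),interpolation=cv2.INTER_CUBIC))
E
```

```text
time: 9.2
tcp_pos: [586.6, 282.0, 71.2]
ee_rot: [-180.0, -14.9, -1.2]
ft_force: [0.4, 0.5, -4.4]
opening: 50.3
('nose', array([-58.6,   0.4,   5.2]), 'origin', array([13.8,  0.4, 24.5]), 'tilt', np.float64(14.9))
t 9.2 tcp [586.6 282.   71.2] F [ 0.4  0.5 -4.4] -> slide [-0.317  0.014 -0.03 ] turn [-0.001  0.001  0.001]
```

View pics/s4.png

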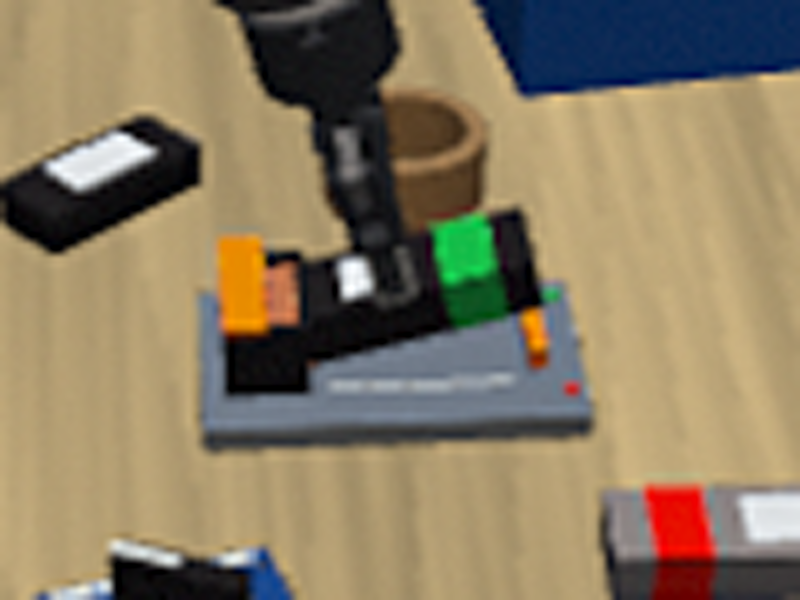

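The copper nose is between the cheeks and starting under the lip at crop (285,290), as planned. Now I slide in until contact.

```bash
python3 -m inch '{"slide":[[-0.1,0,-0.01],[-0.1,0,-0.01],[-0.1,0,-0.01],[0,0,0],[0,0,0]],"turn":[[0,0,0],[0,0,0],[0,0,0],[0,0,0],[0,0,0]],"fingers":[40,40,40,40,40]}' 80
python3 - <<'E'
from h import *
print(nose());go(-70,3.5,12);go(-71.5,2,8);go(-74,1,0)
E
```

```text
time: 9.75
tcp_pos: [577.8, 281.9, 69.3]
ee_rot: [-180.0, -14.9, -1.3]
ft_force: [0.8, 0.4, -4.8]
opening: 50.8
('nose', array([-67.5,   0.1,   3.3]), 'origin', array([ 5. ,  0.2, 22.6]), 'tilt', np.float64(14.9))
t 9.75 tcp [577.8 281.9  69.3] F [ 0.8  0.4 -4.8] -> slide [-0.032  0.006  0.102] turn [-0.    -0.051  0.001]
t 9.75 tcp [577.8 281.9  69.3] F [ 0.8  0.4 -4.8] -> slide [-0.04   0.006  0.319] turn [-0.    -0.12   0.001]
t 9.75 tcp [577.8 281.9  69.3] F [ 0.8  0.4 -4.8] -> slide [-0.061  0.006  0.701] turn [-0.    -0.26   0.001]
```

```bash
python3 -m inch '{"slide":[[-0.03,0,0.1],[0,0,0.11],[0,0,0.11],[0,0,0],[0,0,0]],"turn":[[0,-0.05,0],[0,-0.04,0],[0,-0.03,0],[0,0,0],[0,0,0]],"fingers":[40,40,40,40,40]}' 80
python3 - <<'E'
from h import *
print(nose());go(-73,2,4);go(-74,1.5,1)
E
```

```text
time: 10.25
tcp_pos: [579.1, 281.6, 59.5]
ee_rot: [-180.0, -8.1, -1.3]
ft_force: [-0.2, 0.2, -5.4]
opening: 50.6
('nose', array([-71.5,  -0.1,   1.7]), 'origin', array([ 2.8, -0.1, 12.2]), 'tilt', np.float64(8.1))
t 10.25 tcp [579.1 281.6  59.5] F [-0.2  0.2 -5.4] -> slide [ 0.014 -0.004  0.163] turn [-0.    -0.071 -0.   ]
t 10.25 tcp [579.1 281.6  59.5] F [-0.2  0.2 -5.4] -> slide [ 0.017 -0.004  0.312] turn [-0.    -0.123 -0.   ]
```

```bash
python3 -m inch '{"slide":[[0,0,0.08],[0,0,0.08],[0,0,0],[0,0,0]],"turn":[[0,-0.04,0],[0,-0.03,0],[0,0,0],[0,0,0]],"fingers":[40,40,40,40]}' 80
python3 - <<'E'
from h import *
print(nose());go(-74,1.5,1);go(-74,0.5,0)
E
```

```text
time: 10.65
tcp_pos: [579.5, 281.7, 54.7]
ee_rot: [180.0, -4.0, -1.3]
ft_force: [-0.2, -0.3, -5.1]
opening: 50.6
('nose', array([-73.6,  -0. ,   1.9]), 'origin', array([ 1.2, -0. ,  7.2]), 'tilt', np.float64(4.0))
t 10.65 tcp [579.5 281.7  54.7] F [-0.2 -0.3 -5.1] -> slide [ 0.035 -0.001  0.149] turn [ 0.    -0.053  0.   ]
t 10.65 tcp [579.5 281.7  54.7] F [-0.2 -0.3 -5.1] -> slide [ 0.047 -0.001  0.228] turn [ 0.    -0.071  0.   ]
```

```bash
python3 -m inch '{"slide":[[0.02,0,0.08],[0,0,0.08],[0.01,0,0.06],[0,0,0],[0,0,0]],"turn":[[0,-0.03,0],[0,-0.025,0],[0,-0.015,0],[0,0,0],[0,0,0]],"fingers":[40,40,40,40,40]}' 80
python3 - <<'E'
from h import *
print(nose(),st()[0]['ft_force'],st()[0]['torque'])
E
```

```text
time: 11.15
tcp_pos: [581.0, 281.7, 48.6]
ee_rot: [-180.0, 0.0, -1.3]
ft_force: [-2.1, -1.5, 3.3]
opening: 50.7
('nose', array([-74.4,   0. ,   1.1]), 'origin', array([0.6, 0. , 1.1]), 'tilt', np.float64(-0.0)) [-2.14124833 -1.4931113   3.30607388] [-0.39977802  0.55798124 -0.0234048 ]
```

Floor contact of about 8 N, flat and centred. I release and lift.

```bash
python3 -m inch '{"slide":[[0,0,0],[0,0,0],[0,0,0],[0,0,0],[0,0,0]],"turn":[[0,0,0],[0,0,0],[0,0,0],[0,0,0],[0,0,0]],"fingers":[85,85,85,85,85]}' 80
python3 -m inch '{"slide":[[0,0,-0.3],[0,0,-0.8],[0,0,-1],[0,0,-1],[0,0,-1]],"turn":[[0,0,0],[0,0,0],[0,0,0],[0,0,0],[0,0,0]],"fingers":[85,85,85,85,85]}' 80
python3 -m inch '{"slide":[[0,0,-0.9],[0,0,-0.5],[0,0,0],[0,0,0]],"turn":[[0,0,0],[0,0,0],[0,0,0],[0,0,0]],"fingers":[85,85,85,85]}' 80
python3 - <<'E'
from h import *
im=bot.capture('wrist');cv2.imwrite('pics/w5.png',im);c=cam('wrist');print(st()[0]['tcp_pos'])
Rd=Rn.from_euler('z',YAW,degrees=True).as_matrix()
for b in blobs(im,(50,130,60),(75,255,255),(150,60,350,300),200):
    k=cv2.approxPolyDP(max(cv2.findContours(b[2].astype(np.uint8),0,1)[0],key=cv2.contourArea),4,True).reshape(-1,2)
    print('green dock frame (expect x 25.8..55.2 y+-28)',((onz(c,k,50)-SEAT)@Rd).round(1).tolist())
E
```

```text
time: 11.65
tcp_pos: [580.7, 281.8, 48.4]
ee_rot: [-180.0, -0.0, -1.3]
ft_force: [-0.1, -0.2, -0.4]
opening: 84.9
time: 12.15
tcp_pos: [580.6, 281.8, 173.3]
ee_rot: [-180.0, -0.0, -1.3]
ft_force: [0.7, 0.5, -0.6]
opening: 85.0
time: 12.55
tcp_pos: [580.5, 281.5, 212.9]
ee_rot: [180.0, 0.0, -1.3]
ft_force: [-0.4, -0.9, 0.1]
opening: 84.1
[580.2864759  281.42829634 212.28762273]
green dock frame (expect x 25.8..55.2 y+-28) [[53.7, 27.4, 32.0], [25.4, 26.3, 32.0], [25.4, -28.5, 32.0], [54.6, -28.6, 32.0]]
```

View pics/w5.png

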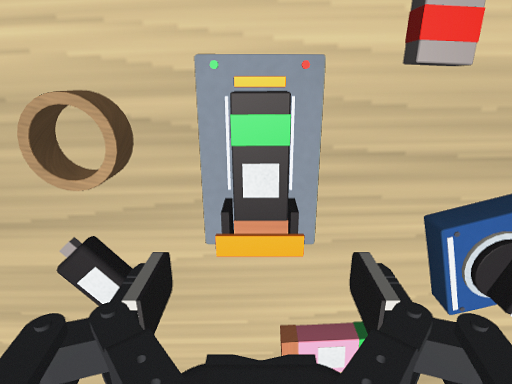

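The pack is flat under the lip with the stripe where expected (offset ≤1.5 mm). On to the knob.

```bash
python3 -m inch '{"slide":[[-0.2,0.5,-0.4],[-0.36,0.9,-0.4],[-0.36,0.9,0],[-0.36,0.9,0],[-0.36,0.9,0]],"turn":[[0,0,0],[0,0,0],[0,0,0],[0,0,0],[0,0,0]],"fingers":[85,85,85,85,85]}' 80
python3 -m inch '{"slide":[[-0.36,0.9,0],[-0.36,0.9,0],[-0.36,0.9,0],[-0.36,0.9,0],[-0.36,0.8,0]],"turn":[[0,0,0],[0,0,0],[0,0,0],[0,0,0],[0,0,0]],"fingers":[60,60,60,60,60]}' 80
python3 -m inch '{"slide":[[-0.3,0.4,0],[0,0,0],[0,0,0]],"turn":[[0,0,0],[0,0,0],[0,0,0]],"fingers":[60,60,60]}' 80
python3 - <<'E'
from h import *
im=bot.capture('wrist');cv2.imwrite('pics/w6.png',im);s=st()[0];print(s['tcp_pos'],s['joint_pos'],proj(cam('wrist'),[[465,15,95]]))
cv2.imwrite('pics/w6c.png',cv2.resize(im[60:260,130:400],(800,593),interpolation=cv2.INTER_CUBIC))
E
```

```text
time: 13.1
tcp_pos: [527.7, 158.6, 236.0]
ee_rot: [180.0, 0.1, -1.3]
ft_force: [-0.0, 0.1, -0.1]
opening: 84.9
time: 13.6
tcp_pos: [470.7, 27.7, 236.1]
ee_rot: [180.0, 0.1, -1.3]
ft_force: [-0.5, -0.1, -0.6]
opening: 60.2
time: 13.9
tcp_pos: [462.5, 17.5, 236.8]
ee_rot: [-180.0, 0.0, -1.3]
ft_force: [-0.7, 0.8, -0.6]
opening: 60.1
[462.75946992  17.93942953 236.87431311] [  11.3055724     5.5851044   -22.67072947  116.84774805    2.50377916
   58.0522244  -103.83978697] [[262.92597888 173.51783993]]
```

View pics/w6c.png

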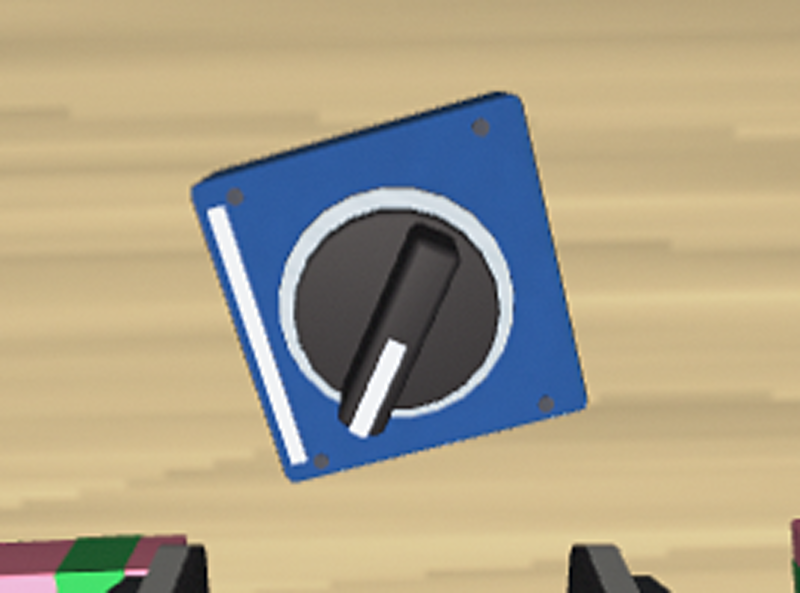

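The knob's bar runs from the mark end at crop (362,432) to (437,235). Ring centre is at ~(396,303), i.e. pixel (263.6,162).

Run:
```python
from h import *
im=cv2.imread('pics/w6.png');c=cam('wrist')
b=blobs(im,(105,120,50),(125,255,255),(180,80,345,230),500)[0]
k=max(cv2.findContours(b[2].astype(np.uint8),0,1)[0],key=cv2.contourArea);W=onz(c,cv2.convexHull(k).reshape(-1,2),45)[:,:2];print('box',cv2.minAreaRect(W.astype(np.float32)))
h=cv2.cvtColor(im,cv2.COLOR_BGR2HSV)
for b in blobs(im,(0,0,170),(180,60,255),(222,115,307,212),20):
    y,x=np.nonzero(b[2]);print('white',b[0],b[1])
    if b[1][2]>40: q=cv2.convexHull(np.c_[x,y].astype(np.int32)).reshape(-1,2);W=onz(c,q,45)[:,:2];print('ring',cv2.minEnclosingCircle(W.astype(np.float32)))
    else:
        W=onz(c,np.c_[x,y],95)[:,:2].astype(np.float32);v=cv2.fitLine(W,2,0,.01,.01).ravel();t=(W-v[2:])@v[:2];print('mark',v,np.degrees(np.arctan2(v[1],v[0])),v[2:]+v[:2]*t.min(),v[2:]+v[:2]*t.max(),cv2.minAreaRect(W))
# bar top end corners (crop px)
P=np.array([[362,434],[437,228],[418,224],[456,250]])*.3373+[130,60];print(onz(c,P,95)[:,:2])
```

```text
box ((465.261962890625, 14.581459045410156), (119.47449493408203, 118.07762908935547), 14.245512008666992)
white [263.3 151.4] [224, 124, 79, 76, 970]
ring ((462.301513671875, 14.251749992370605), 42.63284683227539)
white [257.  190.6] [248, 175, 19, 33, 227]
mark [ 9.1209310e-01 -4.0998319e-01  4.4838202e+02  2.0949224e+01] -24.203775 [432.7518    27.974968] [463.44135   14.180106] ((448.10284423828125, 21.08853530883789), (6.304997444152832, 33.647430419921875), 65.76428985595703)
white [225.5 199.4] [222, 182, 10, 30, 129]
mark [9.8063958e-01 1.9582151e-01 4.4016846e+02 5.1001957e+01] 11.292717 [427.7544    48.523026] [457.36722   54.436333] ((442.3563232421875, 51.925846099853516), (30.207029342651367, 4.924869537353516), 14.30984878540039)
[[432.5307709   25.96680586]
 [498.56809904   1.50022507]
 [499.88642086   7.18236716]
 [491.7906985   -4.20960026]]
```

```bash
python3 -m inch '{"slide":[[0,0,0.3],[0.11,0.09,0.6],[0,0,0.8],[0,0,0.8],[0,0,0]],"turn":[[0,0,0.14],[0,0,0.14],[0,0,0.12],[0,0,0],[0,0,0]],"fingers":[50,50,50,50,50]}' 40
python3 - <<'E'
from h import *
s,t,R=st();print(t,s['ee_rot'],s['joint_pos'][6]);G=Rn.from_euler('xyz',[180,0,-24.2],degrees=True).as_matrix()
print((R.T@(np.array([464.8,14,99])-t)/30).round(3),Rn.from_matrix(R.T@G).as_rotvec().round(3))
E
```

```text
time: 14.45
tcp_pos: [464.1, 14.9, 159.7]
ee_rot: [179.9, 0.3, -24.1]
ft_force: [0.3, -0.0, 0.7]
opening: 50.0
[464.07330864  14.92063735 159.6725467 ] [179.90517095   0.25838971 -24.09149553] -128.96474949445295
[0.044 0.015 2.022] [0.002 0.005 0.002]
```

j7 fell to −129° as the tool turned clockwise, and its range ends at −156.5°, so I take the half-turned grasp by rotating 180° counter-clockwise first.

```bash
for i in 1 2 3 4; do python3 -m inch '{"slide":[[0,0,0],[0,0,0],[0,0,0],[0,0,0],[0,0,0]],"turn":[[0,0,-0.149],[0,0,-0.149],[0,0,-0.149],[0,0,-0.149],[0,0,-0.149]],"fingers":[50,50,50,50,50]}' 40 | grep ee_rot; done
python3 -m inch '{"slide":[[0,0,0],[0,0,0],[0,0,0]],"turn":[[0,0,-0.149],[0,0,0],[0,0,0]],"fingers":[50,50,50]}' 40
python3 - <<'E'
from h import *
s,t,R=st();print(t,s['ee_rot'],s['joint_pos']);G=Rn.from_euler('xyz',[180,0,155.8],degrees=True).as_matrix()
print((R.T@(np.array([464.8,14,99])-t)/30).round(3),Rn.from_matrix(R.T@G).as_rotvec().round(3))
E
```

```text
ee_rot: [180.0, -0.1, 18.9]
ee_rot: [180.0, -0.0, 61.6]
ee_rot: [180.0, 0.0, 104.3]
ee_rot: [180.0, 0.0, 147.0]
time: 16.75
tcp_pos: [465.8, 14.3, 162.9]
ee_rot: [180.0, 0.0, 154.8]
ft_force: [0.8, 0.4, -0.5]
opening: 50.1
[465.83390502  14.33935679 162.87681706] [1.79983510e+02 2.10993124e-02 1.54840496e+02] [ 33.11784974  15.25678668 -48.17036049 119.95528771  14.69048408
  50.64421281  41.37768835]
[ 0.027 -0.026  2.129] [ 0.     0.    -0.017]
```

```bash
python3 -m inch '{"slide":[[0.03,-0.03,0.5],[0,0,0.7],[0,0,0.6],[0,0,0.33],[0,0,0]],"turn":[[0,0,-0.017],[0,0,0],[0,0,0],[0,0,0],[0,0,0]],"fingers":[50,50,50,50,50]}' 40
python3 -m inch '{"slide":[[0,0,0],[0,0,0],[0,0,0],[0,0,0],[0,0,0]],"turn":[[0,0,0],[0,0,0],[0,0,0],[0,0,0],[0,0,0]],"fingers":[5,5,5,5,5]}' 30
python3 -m inch '{"slide":[[0,0,0],[0,0,0]],"turn":[[0,0,0],[0,0,0]],"fingers":[5,5]}' 30
python3 -c "
from h import *
s=st()[0];print(s['ft_force'],s['torque'],s['ee_rot'],s['joint_pos'])"
```

```text
time: 17.25
tcp_pos: [463.4, 13.9, 97.1]
ee_rot: [-180.0, -0.1, 156.0]
ft_force: [0.3, 0.7, 0.3]
opening: 49.9
time: 17.75
tcp_pos: [464.4, 13.6, 98.7]
ee_rot: [180.0, 0.0, 156.0]
ft_force: [-0.5, 1.0, 0.6]
opening: 5.0
time: 17.95
tcp_pos: [464.4, 13.6, 98.6]
ee_rot: [180.0, 0.0, 156.1]
ft_force: [-0.6, -1.3, 3.8]
opening: 5.2
[-0.63849132 -1.30784719  3.77355889] [-0.13023313  0.11948872 -0.0329321 ] [1.79997648e+02 1.68488108e-02 1.56050468e+02] [ 29.25155769  21.12886669 -45.07538908 123.20833082  21.72776907
  43.6152584   36.12911597]
```

```bash
python3 -m inch '{"slide":[[0,0,0],[0,0,0],[0,0,0],[0,0,0]],"turn":[[0,0,0],[0,0,0],[0,0,0],[0,0,0]],"fingers":[0,0,0,0]}' 40
python3 - <<'E'
from h import *
im=bot.capture('wrist');S=bot.capture('side');cv2.imwrite('pics/v7.png',np.hstack([cv2.resize(im[150:384,100:420],(440,322),interpolation=cv2.INTER_CUBIC),cv2.resize(S[130:230,190:300],(354,322),interpolation=cv2.INTER_CUBIC)]))
E
```

```text
time: 18.35
tcp_pos: [464.2, 13.7, 98.4]
ee_rot: [180.0, -0.0, 156.1]
ft_force: [0.1, 0.2, 1.5]
opening: -0.4
```

View pics/v7.png

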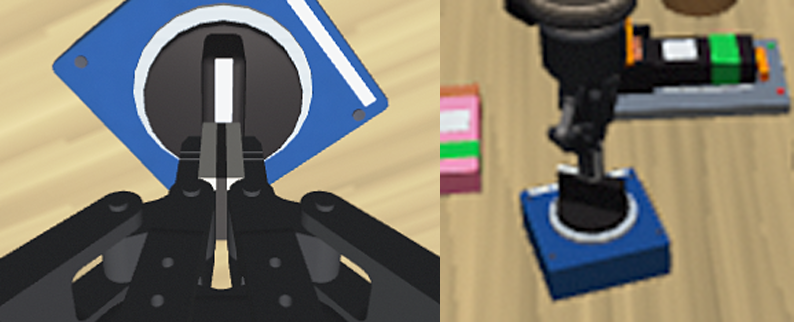

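The wrist crop shows the pads fully shut at (220,145), apparently over the bar rather than beside it. I check the tip height by projection.

Run:
```python
from h import *
c=cam('wrist');s,t,R=st()
for h in (-5,0,5,10,15,20,25,30): print(h,proj(c,[t+R@np.array([x,0,h]) for x in(11,-11)]).round(0).tolist())
```

```text
-5 [[262.0, 242.0], [262.0, 282.0]]
0 [[262.0, 238.0], [262.0, 276.0]]
5 [[262.0, 233.0], [262.0, 270.0]]
10 [[262.0, 229.0], [262.0, 265.0]]
15 [[262.0, 224.0], [262.0, 260.0]]
20 [[262.0, 221.0], [262.0, 256.0]]
25 [[262.0, 217.0], [262.0, 251.0]]
30 [[262.0, 213.0], [262.0, 247.0]]
```

Run:
```python
from h import *
c=cam('wrist');s,t,R=st()
for y in (42.5,28):
  for h in (-10,0,10,20,30): print(y,h,proj(c,[t+R@np.array([x,y,h]) for x in(11,-11)]).round(0).tolist())
im=cv2.imread('pics/w5.png');print(bot.sense()['ft_force'])
a=cv2.resize(cv2.imread('pics/w5.png')[235:335,340:440],(400,400),interpolation=cv2.INTER_CUBIC);b=cv2.resize(cv2.imread('pics/w2.png')[220:320,280:380],(400,400),interpolation=cv2.INTER_CUBIC)
h=cv2.cvtColor(im,cv2.COLOR_BGR2GRAY)
for r in range(244,300,4): print(r,h[r,340:400:3].tolist())
```

```text
42.5 -10 [[354.0, 248.0], [350.0, 288.0]]
42.5 0 [[348.0, 237.0], [344.0, 276.0]]
42.5 10 [[343.0, 229.0], [340.0, 265.0]]
42.5 20 [[339.0, 221.0], [336.0, 256.0]]
42.5 30 [[335.0, 213.0], [332.0, 247.0]]
28 -10 [[323.0, 248.0], [320.0, 288.0]]
28 0 [[319.0, 238.0], [316.0, 276.0]]
28 10 [[316.0, 229.0], [313.0, 265.0]]
28 20 [[313.0, 221.0], [311.0, 256.0]]
28 30 [[310.0, 213.0], [308.0, 247.0]]
[ 1.06908385 -0.76886883  2.15721972]
244 [175, 176, 176, 176, 176, 176, 177, 176, 176, 177, 176, 177, 177, 178, 177, 178, 178, 178, 178, 178]
248 [178, 179, 179, 179, 180, 180, 179, 180, 181, 181, 181, 181, 180, 180, 182, 181, 181, 183, 181, 181]
252 [184, 184, 186, 184, 181, 48, 57, 73, 70, 67, 172, 185, 185, 186, 186, 184, 186, 185, 187, 187]
256 [190, 189, 188, 190, 55, 29, 26, 74, 92, 92, 89, 196, 191, 191, 190, 191, 190, 191, 190, 190]
260 [188, 189, 188, 191, 17, 27, 26, 24, 96, 94, 92, 88, 189, 186, 185, 185, 185, 183, 184, 183]
264 [179, 179, 179, 182, 19, 24, 26, 27, 23, 94, 91, 93, 92, 26, 17, 178, 175, 175, 176, 176]
268 [179, 180, 180, 184, 25, 24, 23, 27, 28, 41, 92, 92, 92, 79, 32, 28, 51, 185, 182, 181]
272 [183, 185, 183, 180, 23, 23, 25, 25, 25, 29, 76, 93, 92, 91, 68, 30, 30, 20, 188, 185]
276 [182, 182, 181, 165, 26, 25, 23, 29, 29, 24, 26, 93, 92, 92, 93, 62, 53, 52, 40, 185]
280 [185, 185, 185, 125, 27, 23, 23, 26, 25, 25, 29, 27, 95, 92, 92, 92, 38, 31, 27, 59]
284 [187, 187, 186, 123, 25, 27, 27, 26, 26, 27, 26, 25, 44, 93, 91, 92, 94, 32, 33, 32]
288 [182, 182, 181, 155, 27, 24, 28, 25, 26, 25, 22, 25, 28, 76, 92, 92, 93, 94, 30, 30]
292 [181, 182, 182, 188, 23, 25, 24, 24, 23, 23, 27, 26, 26, 26, 91, 92, 92, 93, 93, 29]
296 [187, 188, 187, 189, 95, 23, 26, 25, 23, 24, 21, 28, 29, 29, 26, 94, 92, 92, 91, 81]
```

By projection, the visible fingertips sit about level with the TCP when shut, not 25 mm ahead, which agrees with the fingers shutting on nothing. I reopen, go 11 mm lower and watch the opening.

```bash
python3 -m inch '{"slide":[[0,0,0],[0,0,0],[0,0,0],[0,0,0.18],[0,0,0.18]],"turn":[[0,0,0],[0,0,0],[0,0,0],[0,0,0],[0,0,0]],"fingers":[50,50,50,50,50]}' 40
python3 -m inch '{"slide":[[0,0,0],[0,0,0],[0,0,0],[0,0,0],[0,0,0]],"turn":[[0,0,0],[0,0,0],[0,0,0],[0,0,0],[0,0,0]],"fingers":[3,3,3,3,3]}' 30
python3 -m inch '{"slide":[[0,0,0],[0,0,0]],"turn":[[0,0,0],[0,0,0]],"fingers":[3,3]}' 30
```

```text
time: 18.95
tcp_pos: [464.2, 13.6, 87.2]
ee_rot: [180.0, 0.0, 156.0]
ft_force: [0.3, -0.3, 0.2]
opening: 50.3
time: 19.45
tcp_pos: [464.3, 14.2, 87.7]
ee_rot: [180.0, 0.0, 156.1]
ft_force: [0.4, 5.9, -2.4]
opening: 15.2
time: 19.65
tcp_pos: [464.3, 14.2, 87.7]
ee_rot: [180.0, 0.0, 156.1]
ft_force: [0.4, 6.0, -2.5]
opening: 15.1
```

Now the bar is gripped (15.1 mm). I regrip about 9 mm deeper with a small lateral correction, then turn.

```bash
python3 -m inch '{"slide":[[0,0,0],[0,0,0],[0,0.03,0.15],[0,0,0.15],[0,0,0]],"turn":[[0,0,0],[0,0,0],[0,0,0],[0,0,0],[0,0,0]],"fingers":[40,40,40,40,40]}' 40
python3 -m inch '{"slide":[[0,0,0],[0,0,0],[0,0,0],[0,0,0],[0,0,0]],"turn":[[0,0,0],[0,0,0],[0,0,0],[0,0,0],[0,0,0]],"fingers":[3,3,3,3,3]}' 30
python3 -m inch '{"slide":[[0,0,0],[0,0,0]],"turn":[[0,0,0],[0,0,0]],"fingers":[3,3]}' 40
python3 -m inch '{"slide":[[0,0,0],[0,0,0],[0,0,0],[0,0,0],[0,0,0]],"turn":[[0,0,0.05],[0,0,0.1],[0,0,0.1],[0,0,0.1],[0,0,0.1]],"fingers":[3,3,3,3,3]}' 40
python3 -c "
from h import *
s=st()[0];print(s['ft_force'],s['torque'],s['joint_pos'])"
```

```text
time: 20.15
tcp_pos: [464.2, 14.4, 77.9]
ee_rot: [-180.0, -0.1, 156.1]
ft_force: [0.5, 0.3, 0.3]
opening: 40.1
time: 20.65
tcp_pos: [464.5, 14.4, 78.7]
ee_rot: [-180.0, 0.0, 156.1]
ft_force: [-2.5, -0.4, 2.9]
opening: 15.2
time: 20.85
tcp_pos: [464.6, 14.4, 78.7]
ee_rot: [-180.0, 0.0, 156.1]
ft_force: [-2.9, -0.4, 6.4]
opening: 15.1
time: 21.35
tcp_pos: [464.4, 14.2, 78.7]
ee_rot: [-180.0, 0.0, 130.0]
ft_force: [-4.1, -2.4, 5.6]
opening: 15.0
[-4.12484872 -2.42521581  5.60733633] [-0.51018087  0.83260546 -0.04513319] [ 22.80901019  21.57483369 -37.76456801 124.19968458  20.41332538
  40.28523364  11.21265115]
```

```bash
for i in 1 2 3; do python3 -m inch '{"slide":[[0,0,0],[0,0,0],[0,0,0],[0,0,0],[0,0,0]],"turn":[[0,0,0.1],[0,0,0.1],[0,0,0.1],[0,0,0.1],[0,0,0.1]],"fingers":[3,3,3,3,3]}' 40; done
python3 -m inch '{"slide":[[0,0,0],[0,0,0],[0,0,0],[0,0,0]],"turn":[[0,0,0.1],[0,0,0.04],[0,0,0],[0,0,0]],"fingers":[3,3,3,3]}' 40
python3 -c "
from h import *
s=st()[0];print(s['ft_force'],s['torque'],s['joint_pos'],s['ee_rot'])"
```

```text
time: 21.85
tcp_pos: [464.2, 14.1, 78.7]
ee_rot: [-180.0, 0.0, 101.4]
ft_force: [-6.1, -2.0, 8.5]
opening: 15.1
time: 22.35
tcp_pos: [463.9, 14.1, 78.7]
ee_rot: [-179.9, 0.1, 72.7]
ft_force: [-8.0, -3.0, 11.1]
opening: 15.0
time: 22.85
tcp_pos: [463.7, 14.2, 78.7]
ee_rot: [-180.0, 0.1, 44.1]
ft_force: [-9.5, -1.6, 11.7]
opening: 15.3
time: 23.25
tcp_pos: [463.6, 14.3, 78.6]
ee_rot: [-180.0, 0.1, 36.3]
ft_force: [-8.5, -1.6, 12.9]
opening: 15.0
[-8.50477268 -1.56999885 12.91106124] [-0.3863166   1.85652758 -0.04400225] [  5.20730228  18.43806783 -17.19636551 125.21114115   8.85091309
  37.55598137 -71.8941413 ] [-1.79971290e+02  9.88621407e-02  3.63075167e+01]
```

Turned 119.8°. I release, lift straight up and check.

```bash
python3 -m inch '{"slide":[[0,0,0],[0,0,0],[0,0,0],[0,0,0],[0,0,-0.2]],"turn":[[0,0,0],[0,0,0],[0,0,0],[0,0,0],[0,0,0]],"fingers":[45,45,45,45,45]}' 40
python3 -m inch '{"slide":[[0,0,-0.6],[0,0,-1],[0,0,-1],[0,0,-1],[0,0,-0.9]],"turn":[[0,0,0],[0,0,0],[0,0,0],[0,0,0],[0,0,0]],"fingers":[45,45,45,45,45]}' 40
python3 -m inch '{"slide":[[0,0,-0.5],[0,0,0],[0,0,0]],"turn":[[0,0,0],[0,0,0],[0,0,0]],"fingers":[45,45,45]}' 40
python3 - <<'E'
from h import *
im=bot.capture('wrist');S=bot.capture('side');cv2.imwrite('pics/v8.png',np.hstack([cv2.resize(im,(440,330)),cv2.resize(S[110:240,180:320],(355,330),interpolation=cv2.INTER_CUBIC)]))
c=cam('wrist');s=st()[0];print(s['tcp_pos'],s['ft_force']);p=proj(c,[[464.8,14,95]])[0];print(p)
x,y=int(p[0]),int(p[1])
for b in blobs(im,(0,0,170),(180,60,255),(x-60,y-60,x+60,y+60),20):
    yy,xx=np.nonzero(b[2]);W=onz(c,np.c_[xx,yy],95)[:,:2].astype(np.float32);v=cv2.fitLine(W,2,0,.01,.01).ravel();d=W.mean(0)-[464.8,14]
    print(b[0],b[1],np.degrees(np.arctan2(v[1],v[0])),'dir of centroid',np.degrees(np.arctan2(d[1],d[0])),np.hypot(*d))
E
```

```text
time: 23.75
tcp_pos: [464.2, 14.5, 84.3]
ee_rot: [-180.0, 0.0, 36.3]
ft_force: [0.1, 0.5, -0.1]
opening: 45.0
time: 24.25
tcp_pos: [464.6, 14.6, 221.6]
ee_rot: [180.0, -0.1, 36.3]
ft_force: [0.2, -0.6, -0.3]
opening: 45.0
time: 24.55
tcp_pos: [464.5, 14.5, 234.7]
ee_rot: [180.0, -0.0, 36.3]
ft_force: [-0.9, 0.3, -0.1]
opening: 44.9
[464.08848051  14.46035006 233.88917816] [-0.68771225 -0.01099366 -0.76864808]
[261.16585603 176.12518772]
[213.  149.2] [201, 116, 28, 74, 437] 14.496906 dir of centroid 96.5479958382529 49.62150664672991
[260.1 154.1] [221, 125, 79, 77, 995] -54.90015 dir of centroid 38.97306504990838 20.09135914793873
[260.  160.4] [257, 143, 7, 36, 251] 36.42269 dir of centroid 40.43582513651725 14.675854529176851
```

View pics/v8.png

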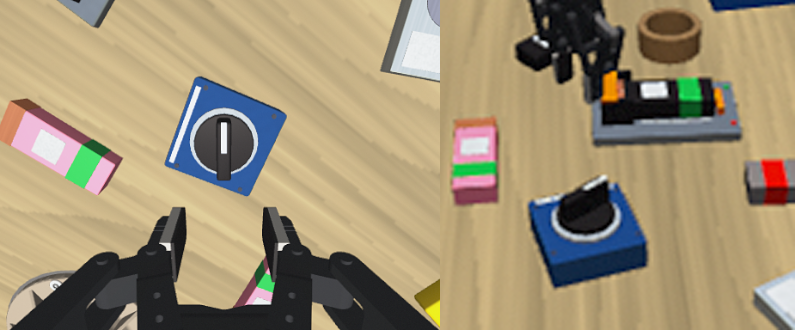

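The mark now points along 36.4°, against 155.8° at the start, so it has turned 119.4° clockwise. The pack is seated in the side view and the gripper is clear.

```bash
python3 -c "
from workcell import bot
print(bot.job_done())"
```

```text
the job is handed in; nothing more can be done
None
```

The battery module is seated in the dock and the knob is four clicks clockwise. I handed the job in at about 25 s of the 72 s allowed; the hand-in gives no verdict.

**What I did:** I gripped the black module across its middle and tilted it 15° with the copper end low. The nose went under the orange lip, and I swung the module flat until it touched the floor with about 8 N, then released it. I then gripped the knob's bar, turned it about 120° clockwise, let go and lifted clear.

**Last checks:**
- **Module:** after release, the stripe sat within about 1.5 mm of where it should be along and across the pocket. The end picture still shows it seated under the lip.
- **Knob:** the white mark moved from 155.8° to 36.4°, which is 119.4° clockwise (four clicks is 120°).
- **Robot:** it hung clear with under 1 N on the wrist, and the highest force I read was about 18 N. I moved nothing else; I didn't measure the bystanders' positions at the end.

**What disagreed:**
- **Fingertips:** they sit about level with the TCP when shut, not 25 mm ahead. My first grip on the knob closed above the bar without turning it, so I regripped about 20 mm lower.
- **Opening:** it read about 51 mm on the 56 mm module. I didn't find out why, but the grip held.
- **Top camera:** it put the pack and the dock lip 4–5 mm off in y from the wrist camera. I used the wrist camera, which agreed with the dock's slab edges and the module as held.

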